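# Hang the two board frames on the bench hook, large one behind small one

## Task

Take the two open aluminium board frames out of the black slotted rack and hang them on the arm of the steel hook stand, the arm passing through their windows: first the large frame, towards the post, then the small frame in front of it, nearer the lip. Hang each straight, across the arm and about centred on it, and leave the solid plate standing in the rack.

Things in the scene. Friction and masses are not known exactly. Their poses are not given: they have to be found in the camera images.
- frame_large_tab (a point): Large open aluminium frame, upright in a rack slot: 130 mm wide (y), 100 high without tab, 10 thick (x), 0.1-0.2 kg; bars 12 wide round a window 106 x 76. Tab on the middle of its top: 30 wide (y), 10 thick, 42 tall, its narrow edges free to grip. Point: in the tab, 25 mm above the frame's top edge, 125 above its lower edge; 37 above the hook arm's upper face when hung. z up.
- frame_small_tab (a point): Small open aluminium frame, upright in a rack slot: 96 mm wide (y), 76 high without tab, 10 thick (x), 0.1-0.2 kg; bars 12 wide round a window 72 x 52. Tab on the middle of its top: 30 wide (y), 10 thick, 42 tall, its narrow edges free to grip. Point: in the tab, 25 mm above the frame's top edge, 101 above its lower edge; 37 above the hook arm's upper face when hung. z up.
- plate_solid_tab (a point): Solid aluminium plate, no window, stays in the rack: 70 mm wide, 60 high, 10 thick, with the same tab; point in the tab, 25 mm above the plate's top edge, 85 above its lower edge. Rack: fixed, black, base 6 mm thick, three parallel slots 55 mm apart along x, in any order; slot walls end 30 mm above the table and things are drawn straight up out of them.
- hook_back (a point): Fixed steel hook stand. Point: on the upper face of its flat arm, mid-width, where the arm meets the post, 160 mm above the table. x points into the post, y across the arm, z up: the arm (24 mm wide, 6 thick) runs 110 mm along -x, roughly towards the robot, to a 6 mm thick upturned lip. Lip and post end 12 mm above the arm's upper face; nothing stands above.
There are look-alikes about, which are no part of the job. What is shaped like the part that bears frame_small_tab but brown or purple is not meant.

How it is judged (in metres and radians):
On the way:
1. the large frame hangs on the arm of the hook (x of frame_large_tab in the frame of hook_back between -0.112 and 0 m and y of frame_large_tab in the frame of hook_back between -0.03 and 0.03 m and z of frame_large_tab in the frame of hook_back between 0.029 and 0.045 m and angle between frame_large_tab's own z axis and vertical below 0.26 rad and angle between the x axis of frame_large_tab and the x axis of hook_back, either way round below 0.35 rad), for 0.2 s.
At the end, for the whole second after the job is handed in: Both frames rest on the arm between lip and post by their upper bars (height within 8 mm), centred within 30 mm, upright within 15 and square within 20 degrees, large one nearer the post, small one in front, released and at rest; the solid plate within 30 mm of its start (all of step 1 and x of frame_small_tab in the frame of hook_back between -0.112 and 0 m and y of frame_small_tab in the frame of hook_back between -0.03 and 0.03 m and z of frame_small_tab in the frame of hook_back between 0.029 and 0.045 m and angle between frame_small_tab's own z axis and vertical below 0.26 rad and angle between the x axis of frame_small_tab and the x axis of hook_back, either way round below 0.35 rad and ((x of hook_back in the frame of frame_small_tab above 0 m and x of frame_large_tab in the frame of frame_small_tab above 0.008 m) or (x of hook_back in the frame of frame_small_tab below 0 m and x of frame_large_tab in the frame of frame_small_tab below -0.008 m)) and linear speed of each of frame_large, frame_small below 0.03 m/s and distance of plate_solid_tab from where it was at the start of the episode below 0.03 m); the robot touches nothing.
It fails at once if the solid plate is taken out or moved more than 30 mm (distance of plate_solid_tab from where it was at the start of the episode above 0.03 m).
It also fails if it takes over 70 s, if anything falls off the work surface, if the arm or the gripper's body presses on something with over 40 N, if the wrist force passes 120 N, or if a joint passes its speed limit or range.

## Robot

A 6-joint arm with a two-finger parallel gripper is mounted at the origin on the work surface. World frame = base frame: x ahead of the robot, y to its left, z up, the work surface at z = 0. Lengths are in m, angles in degrees, forces in N, time in s.
With the tool pointing down it reaches from about 0.4 to 0.825 m from the base axis. Payload 7 kg.
Tool frame: the origin (TCP) lies midway between the tips of the shut fingers; the grasp point (between the pads) lies 19 mm behind it (r.hold_point_z is the distance from the TCP to the grasp point, in m); y points along the fingers, z is the direction in which the jaws open and shut, and the axes are right-handed (so a half turn about y gives the same grasp; the last joint's range is limited). The gripper opens to 88 mm and grips with 3 to 60 N. Pads are 19 mm wide; open, the fingers measure 130 mm over their backs; the gripper's body (78 mm by 193 mm) begins 47 mm behind the grasp point.
Start: joints at [-46.805, 20.546, 0.682, 0, -70.136, -16.507], TCP at [0.303, -0.603, 0.227] pointing down, gripper open.
Joint ranges: [-176.03, 176.03], [-82.01, 121.73], [-58.28, 71.71], [-173.87, 95.51], [-174.79, -0.11], [-173.66, 173.66]. Speed limits (degrees/s): [136.94, 136.94, 172.46, 180, 180, 180].

## Interface

Orientations are given as [roll, pitch, yaw] about the fixed x, y, z axes, in that order (R = Rz(yaw) Ry(pitch) Rx(roll)).
In Python, from plant import r, imaging gives the robot as it stands.
- The arm moves only by the tool drive_tool, never from a script. Its argument "deltas" is a list of rows, each a list of 6 numbers: the shift along the world's x, y, z in cm, then the turn, a rotation vector about the world's x, y, z in rad. In form: [[tx, ty, tz, rx, ry, rz], ...]. A call has exactly 8 rows; each row is the pose to reach, as a shift and turn from the pose commanded when the call began; what a row does not reach only later rows make up. A row lasts 1/12 s, in which the tool goes at most 41.7 mm and 7.16 degrees, less where a joint would pass 70% of its speed; a pose out of reach is approached as far as the arm can. A call with a gripper value outside its range is refused whole. "claw" is the opening, from 0 (shut) to 1 (fully open), set as the call begins (left out, the last holds). The fingers move at their own pace and stop on an object; "squeeze" is the grip in N (left out, the last holds). Time passes only in rows, so rows that repeat a pose let the fingers close, or fill a call up. It gives the time, the measured TCP pose, the force and the opening at its end, in the units of the state.
- r.get_state(): the state, without advancing time (a new reading comes with each control period).
- imaging.capture(name): name is "side" or "top"; returns the picture (400x640x3 uint8, red, green, blue); there is no depth.
- imaging.get_calibration(name): a dict with "mtx" (3x3 intrinsics, pixels), "R" (3x3) and "t" (3): a world point X has camera coordinates R X + t. Camera axes: x right, y down, z forward; pixel columns grow to the right and rows downward; lengths in m; the calibration is good to about 2 mm. A picture is of the moment at which its call begins. get_calibration takes no time and is no camera call.
- r.close_job(): hands the job in, once; it reports no verdict.
Trained networks look in the newest picture that a camera, given by its name, has taken for a name from the list of things; names that differ only in an ending like _2 or _b are one class to them, and where a whole thing is asked for, a point or a joint stands for the part that bears it (a point fixed in the world has none). Each returns a list of dicts, best first, with "score" (0 to 1); they miss things now and then, are a little off and sometimes report something else, mostly with a low value. They report only what shows in the picture. A call takes as long as a camera call. They do not tell look-alikes from the thing itself.
- imaging.search_frame(camera, label): "bbox" ([left, top, right, bottom] in pixels, round what is visible of it).
- imaging.outline_of(camera, label): "region" (400x640 bool, what is visible of it) and "bbox" ([left, top, right, bottom] in pixels, round what is visible of it).
- imaging.landmark_of(camera, label): "position" ([column, row] in pixels: a listed point, or the origin of a listed thing).
The state is a dict: "time_s": time; "joints": joint angles; "qd": joint speeds; "joint_torque": joint torques, N m; "tcp_pos": TCP position; "eef_rot": TCP orientation; "contact_force": force on the tool from outside, world axes, zero at the start; "moment": the same for the moment, N m; "gripper_width": finger opening in m.
Only numpy, scipy, OpenCV 4.12 (cv2) and the standard library are available. Lean on these libraries where they do the work, as an engineer would, in place of code of your own. Each camera call takes 0.05 s, during which the arm holds its last target.

## Working session

There is one attempt and no reset: what is moved stays moved. The work goes in short steps, Python scripts to look and compute and a tool call to move; the robot and the scene stay as the last step left them, time stands still between calls to the robot, and variables do not carry over. Pictures are saved under pics/ and viewed, and the job is handed in when it is done.

Besides the shell and the picture viewer there is one more tool, called after ">>>" by a JSON object that holds its "fn" and its "kwargs". drive_tool: Moves the arm, as the interface text tells. Its arguments: {"type":"object","properties":{"deltas":{"type":"array"},"claw":{"type":"number"},"squeeze":{"type":"number"}},"required":["deltas"]}

```bash
ls; mkdir -p pics; python3 - <<'E'
from plant import r, imaging
import cv2
for n in ("side","top"):
    im=imaging.capture(n); cv2.imwrite(f"pics/{n}0.png",im[:,:,::-1])
    c=imaging.get_calibration(n); print(n,c["mtx"].round(1).tolist(),(-c["R"].T@c["t"]).round(3), c["R"].round(3).tolist())
    for l in ("frame_large_tab","frame_small_tab","plate_solid_tab","hook_back"):
        print(l,[(round(d["score"],2),[round(float(v),1) for v in d["position"]]) for d in imaging.landmark_of(n,l)])
print(r.get_state(), r.hold_point_z)
E
```

```text
pics
side [[476.2, 0.0, 321.3], [0.0, 476.2, 191.3], [0.0, 0.0, 1.0]] [-0.4   -0.85   1.013] [[0.78, -0.626, 0.009], [-0.352, -0.45, -0.82], [0.517, 0.637, -0.572]]
frame_large_tab [(0.6, [323.2, 164.8])]
frame_small_tab [(0.82, [353.1, 191.9]), (0.48, [302.4, 175.4])]
plate_solid_tab [(0.63, [333.3, 168.0])]
hook_back [(0.95, [442.7, 211.7])]
top [[413.3, 0.0, 317.5], [0.0, 413.3, 196.6], [0.0, 0.0, 1.0]] [0.354 0.155 1.147] [[0.001, -1.0, 0.008], [-0.999, -0.001, -0.053], [0.053, -0.008, -0.999]]
frame_large_tab [(0.66, [269.6, 160.1])]
frame_small_tab [(0.67, [334.4, 153.9]), (0.67, [153.0, 220.9]), (0.53, [268.8, 179.3])]
plate_solid_tab [(0.54, [272.3, 139.1])]
hook_back [(0.71, [464.9, 125.0])]
{'time_s': 0.5, 'joints': array([-4.68041101e+01,  2.05482161e+01,  6.79020335e-01,  1.47795010e-04,
       -7.01341529e+01, -1.65053157e+01]), 'qd': array([ 0.0546598 , -0.13859689,  0.04458216, -0.04259863,  0.02901288,
       -0.09159583]), 'joint_torque': array([ 7.39012594e-04, -5.81798244e+01,  2.93068528e+01,  6.99716628e+00,
        1.18868248e-02, -4.38270297e-05]), 'tcp_pos': array([ 0.30313723, -0.60306277,  0.22651839]), 'eef_rot': array([-8.99968288e+01,  1.08464697e-03,  2.66906244e+01]), 'contact_force': array([-0.22168438, -0.13346709, -0.78006163]), 'moment': array([ 0.02223265,  0.02964989, -0.02844858]), 'gripper_width': 0.08758581688744008} 0.0188
```

```bash
python3 - <<'E'
import cv2
a=cv2.imread("pics/side0.png"); b=cv2.imread("pics/top0.png")
cv2.imwrite("pics/side0c.png",cv2.resize(a[110:310,230:497],None,fx=3,fy=3,interpolation=2))
cv2.imwrite("pics/top0c.png",cv2.resize(b[80:260,130:397],None,fx=3,fy=3,interpolation=2))
E
```

```text
(no output)
```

View pics/side0.png

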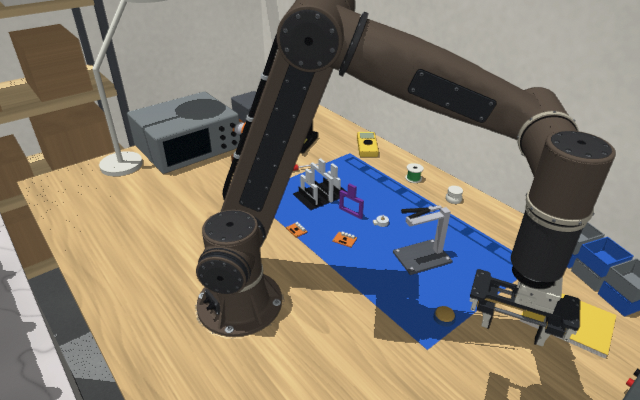

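View pics/top0.png

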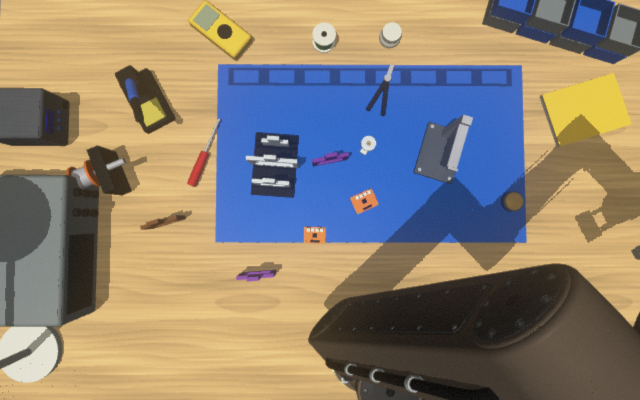

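View pics/side0c.png

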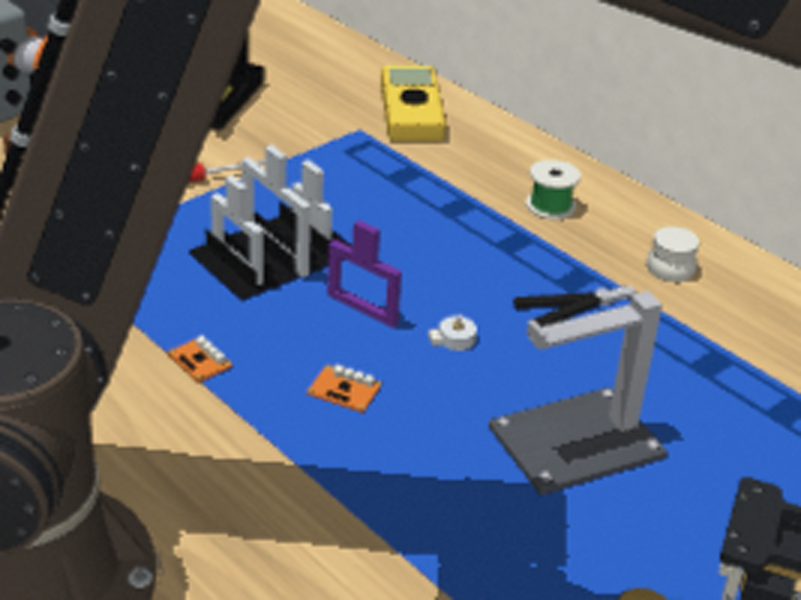

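View pics/top0c.png

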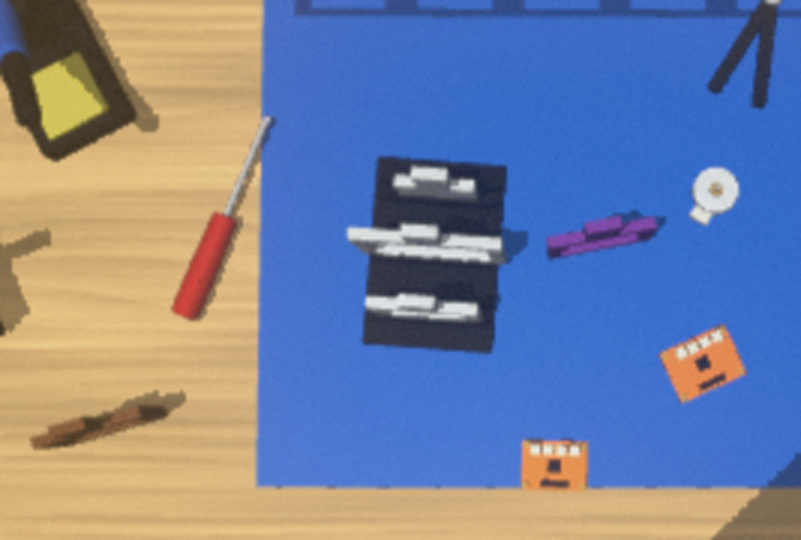

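The side view shows the rack at (320,185): small frame tab (302,175), large (323,165) and plate (333,168). The hook stand is at (440,212). The top view shows the plate at (272,139), the large frame at (270,158) and the small frame at (269,180).

Things that could be taken for the small frame: purple frame (side 353,192; top 332,158), a second purple one (top 257,274), a brown one (top 163,221), and the aluminium one in the rack (top 269,180). I choose the aluminium one in the nearest slot.

```bash
cat > h.py <<'E'
import numpy as np, cv2
from plant import r, imaging
def ray(n,px):
    c=imaging.get_calibration(n); d=c["R"].T@np.linalg.solve(c["mtx"],[px[0],px[1],1]); return -c["R"].T@c["t"], d
def atz(n,px,z):
    o,d=ray(n,px); return o+d*(z-o[2])/d[2]
def tri(p,q):
    o1,d1=ray("side",p);o2,d2=ray("top",q)
    s=np.linalg.lstsq(np.c_[d1,-d2],o2-o1,rcond=None)[0]
    a=o1+s[0]*d1;b=o2+s[1]*d2; return (a+b)/2,np.linalg.norm(a-b)
def proj(n,X):
    c=imaging.get_calibration(n); p=c["mtx"]@(c["R"]@np.asarray(X,float)+c["t"]); return p[:2]/p[2]
E
python3 - <<'E'
from h import *
np.set_printoptions(precision=4,suppress=True)
P=dict(large=((323.2,164.8),(269.6,160.1),.131),small=((302.4,175.4),(268.8,179.3),.107),plate=((333.3,168),(272.3,139.1),.091),hook=((442.7,211.7),(464.9,125.0),.16))
for k,(s,t,z) in P.items(): print(k,tri(s,t),atz("side",s,z),atz("top",t,z))
# colour outline shapes
a=cv2.imread("pics/side0.png"); b=cv2.imread("pics/top0.png")
cv2.imwrite("pics/hk_top.png",cv2.resize(b[105:190,405:485],None,fx=7,fy=7,interpolation=2))
cv2.imwrite("pics/hk_side.png",cv2.resize(a[195:280,385:465],None,fx=7,fy=7,interpolation=2))
cv2.imwrite("pics/rk_top.png",cv2.resize(b[125:205,235:310],None,fx=7,fy=7,interpolation=2))
cv2.imwrite("pics/rk_side.png",cv2.resize(a[150:220,285:375],None,fx=7,fy=7,interpolation=2))
E
```

```text
large (array([0.5025, 0.2625, 0.129 ]), np.float64(0.012157810770567441)) [0.5055 0.2566 0.131 ] [0.4974 0.266  0.131 ]
small (array([0.4434, 0.2776, 0.101 ]), np.float64(0.0227220511592952)) [0.4286 0.2766 0.107 ] [0.4521 0.2703 0.107 ]
plate (array([0.5574, 0.263 , 0.0945]), np.float64(0.0014571440944685834)) [0.5617 0.2669 0.091 ] [0.5575 0.2638 0.091 ]
hook (array([ 0.5795, -0.2075,  0.1665]), np.float64(0.0035497960218020363)) [ 0.5891 -0.2031  0.16  ] [ 0.5795 -0.2086  0.16  ]
```

View pics/hk_top.png

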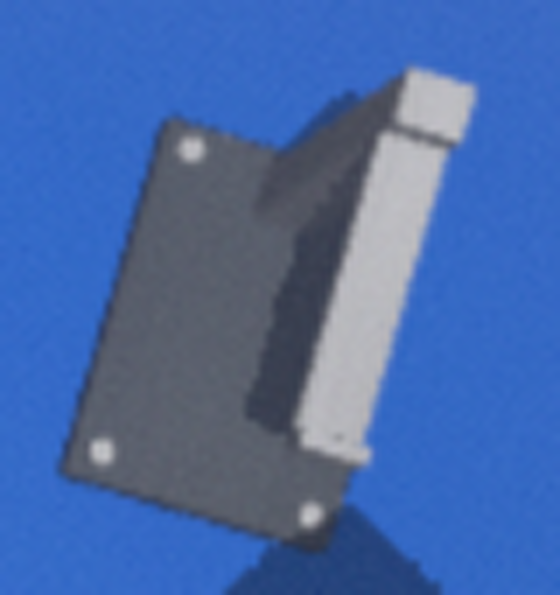

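View pics/hk_side.png

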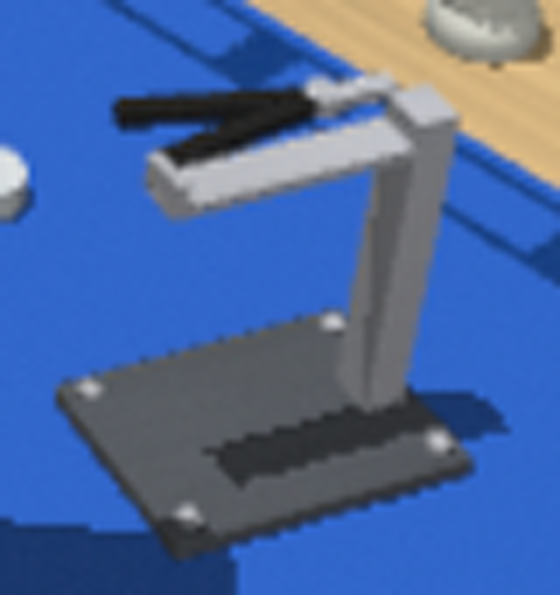

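View pics/rk_top.png

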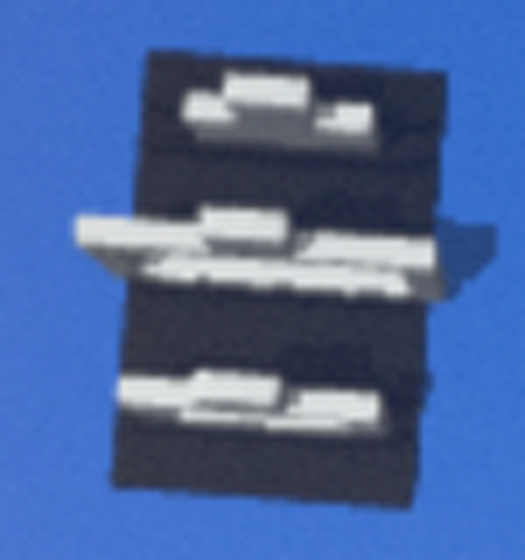

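View pics/rk_side.png

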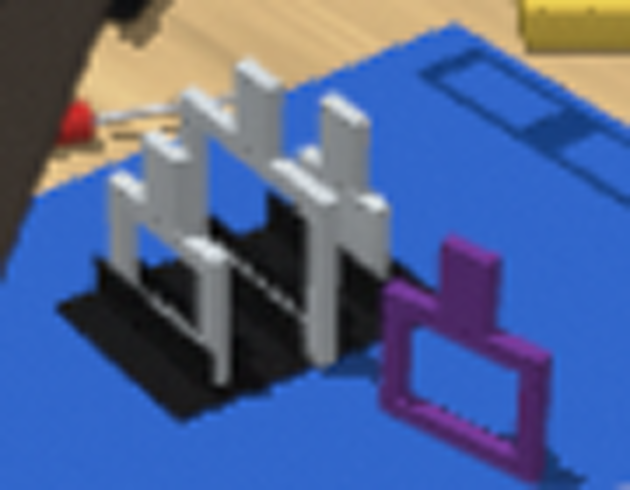

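```bash
cat > fit.py <<'E'
from h import *
from scipy.optimize import least_squares
np.set_printoptions(precision=4,suppress=True)
def Rz(a): return np.array([[np.cos(a),-np.sin(a)],[np.sin(a),np.cos(a)]])
def cv(n,off,p): return n,(np.array(p)+.5)/7-.5+np.array(off)
def rt(p): return cv("top",(235,125),p)
def rs(p): return cv("side",(285,150),p)
def ht(p): return cv("top",(405,105),p)
def hs(p): return cv("side",(385,195),p)
def w(pose,l): return np.r_[Rz(pose[2])@np.array(l[:2])+pose[:2],l[2]]
def fit(obs,x0):
    f=lambda p:np.concatenate([proj(n,w(p,l))-q for (n,q),l in obs])
    s=least_squares(f,x0,loss="soft_l1"); return s.x,f(s.x).reshape(-1,2)
def tab(z,S,cs): # corners: image TL,TR,BR,BL in top = (+x,+y),(+x,-y),(-x,-y),(-x,+y)
    return [(rt(c),(S+sx*.005,sy*.015,z)) for c,(sx,sy) in zip(cs,[(1,1),(1,-1),(-1,-1),(-1,1)])]
L=tab(.148,0,[(202,207),(290,212),(287,243),(200,236)])+[(rs((260,72)),(0,0,.148))]
S=tab(.124,0,[(197,370),(280,377),(278,405),(194,398)])+[(rs((167,147)),(0,0,.124))]
P=tab(.108,0,[(225,72),(310,78),(306,107),(222,100)])+[(rs((345,108)),(0,0,.108))]
out={}
for k,o,x0 in (("L",L,[.5,.26,0]),("S",S,[.45,.27,0]),("P",P,[.56,.26,0])):
    x,e=fit(o,x0); out[k]=x; print(k,x[:2],np.degrees(x[2]),e.round(1).tolist())
H=[(ht((385,130)),(0,.012,.16)),(ht((455,145)),(0,-.012,.16)),(ht((298,430)),(-.104,.012,.172)),(ht((370,452)),(-.104,-.012,.172)),
 (ht((410,68)),(.02,.012,.172)),(hs((413,150)),(0,-.012,.16)),(hs((390,97)),(0.0,.012,.172)),(hs((150,157)),(-.11,.012,.172))]
x,e=fit(H[:4]+H[5:],[.58,-.2,-.27]); print("H",x[:2],np.degrees(x[2]),e.round(1).tolist()); out["H"]=x
a=np.load if 0 else None
def draw(n,im,pose,segs,col):
    for A,B in segs:
        p,q=(proj(n,w(pose,v))*4+2 for v in (A,B)); cv2.line(im,tuple(int(v) for v in p.round()),tuple(int(v) for v in q.round()),col,1,cv2.LINE_AA)
def frame(W,Hh,z0):
    o=[]
    for X in (-.005,.005):
        for a,b in (((-W/2,z0),(W/2,z0)),((-W/2,z0+Hh),(W/2,z0+Hh)),((-W/2,z0),(-W/2,z0+Hh)),((W/2,z0),(W/2,z0+Hh)),((-.015,z0+Hh),(-.015,z0+Hh+.042)),((.015,z0+Hh),(.015,z0+Hh+.042)),((-.015,z0+Hh+.042),(.015,z0+Hh+.042))):
            o.append(((X,)+a,(X,)+b))
    return o
def hook():
    o=[]
    for y in (-.012,.012):
        o+=[((0,y,.16),(-.11,y,.16)),((-.11,y,.154),(-.11,y,.172)),((0,y,.172),(0,y,0))]
    return o+[((-.11,-.012,.172),(-.11,.012,.172)),((0,-.012,.16),(0,.012,.16)),((0,-.012,.172),(0,.012,.172))]
if __name__=="__main__":
    for n in ("side","top"):
        im=cv2.resize(cv2.imread(f"pics/{n}0.png"),None,fx=4,fy=4,interpolation=2)
        draw(n,im,out["L"],frame(.13,.1,.006),(0,0,255));draw(n,im,out["S"],frame(.096,.076,.006),(0,200,0));draw(n,im,out["P"],frame(.07,.06,.006),(255,0,255));draw(n,im,out["H"],hook(),(0,0,255))
        y0,y1,x0,x1=(145,275,280,470) if n=="side" else (100,210,230,480)
        c=im[y0*4:y1*4,x0*4:x1*4]; cv2.imwrite(f"pics/ov_{n}.png",cv2.resize(c,None,fx=.8,fy=.8) if n=="top" else c)
E
python3 fit.py
```

```text
L [0.5035 0.2643] -3.8899230191330982 [[0.1, -0.0], [-0.1, 0.1], [-0.0, -0.2], [0.1, -0.1], [-0.3, 0.1]]
S [0.4489 0.2691] -4.73264127723015 [[-0.1, -0.0], [0.1, 0.0], [0.1, 0.0], [0.0, -0.0], [-0.1, -0.3]]
P [0.5587 0.2614] -4.542834085879989 [[0.1, 0.0], [-0.2, 0.1], [0.0, -0.1], [0.2, -0.1], [-0.1, -0.1]]
H [ 0.577  -0.2073] -18.81655621858447 [[0.1, 1.3], [-0.5, 2.4], [0.9, -1.7], [0.2, -1.6], [-0.2, 0.3], [-0.7, -0.1], [0.4, -1.1]]
```

View pics/ov_side.png

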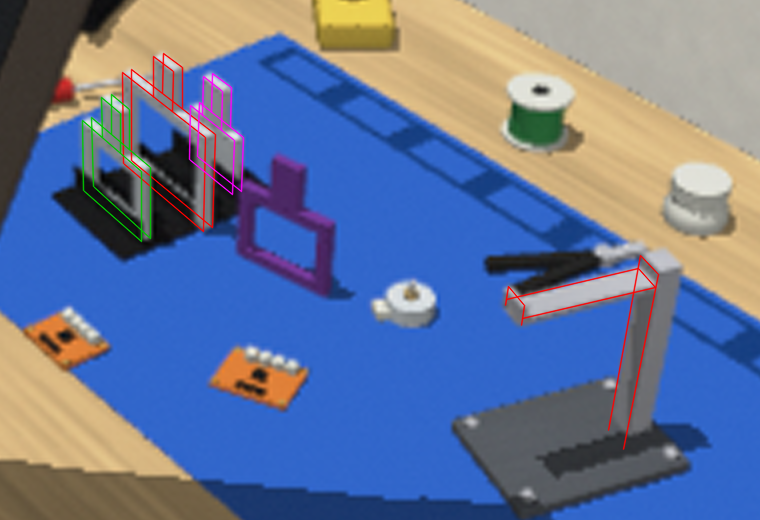

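View pics/ov_top.png

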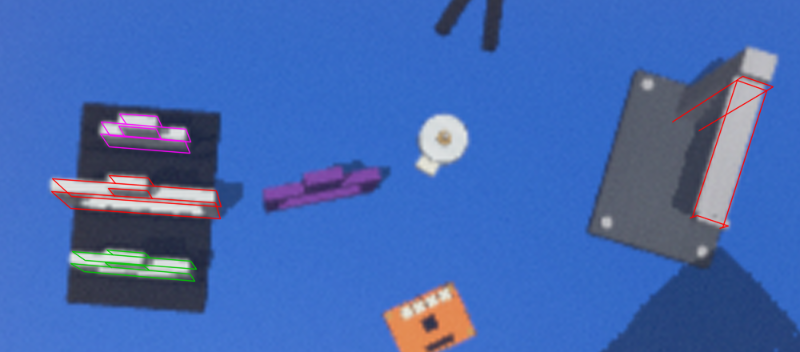

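```bash
cat > fit2.py <<'E'
from fit import *
H=[(ht((390,122)),(0,.012,.172)),(ht((460,144)),(0,-.012,.172)),(ht((300,445)),(-.116,.012,.172)),(ht((368,466)),(-.116,-.012,.172)),
 (ht((298,428)),(-.11,.012,.172)),(ht((370,447)),(-.11,-.012,.172)),
 (hs((410,158)),(0,-.012,.16)),(hs((390,97)),(0.0,.012,.172)),(hs((148,157)),(-.116,.012,.172)),(hs((170,187)),(-.116,-.012,.172)),(hs((180,217)),(-.116,-.012,.154))]
x,e=fit(H,[.58,-.2,-.27]); print("H",x[:2],np.degrees(x[2]),e.round(1).tolist()); HK=x
def hook():
    o=[]
    for y in (-.012,.012):
        o+=[((0,y,.16),(-.11,y,.16)),((-.116,y,.154),(-.116,y,.172)),((-.11,y,.16),(-.11,y,.172)),((0,y,.172),(0,y,0))]
    return o+[((u,-.012,z),(u,.012,z)) for u,z in ((-.116,.172),(-.11,.172),(0,.16),(0,.172))]
for n in ("side","top"):
    im=cv2.resize(cv2.imread(f"pics/{n}0.png"),None,fx=4,fy=4,interpolation=2)
    draw(n,im,x,hook(),(0,0,255))
    y0,y1,x0,x1=(195,280,385,465) if n=="side" else (105,190,405,485)
    cv2.imwrite(f"pics/ov2_{n}.png",cv2.resize(im[y0*4:y1*4,x0*4:x1*4],None,fx=1.6,fy=1.6))
E
python3 fit2.py | tail -1
python3 -c "
import cv2,numpy as np
cv2.imwrite('pics/ov2.png',cv2.resize(np.hstack([cv2.imread('pics/ov2_side.png'),cv2.imread('pics/ov2_top.png')]),None,fx=.78,fy=.78))"
```

```text
H [ 0.5803 -0.206 ] -17.26680197570586 [[0.5, 0.1], [0.1, -0.1], [-0.3, 0.0], [-0.3, 0.0], [0.7, 0.0], [0.1, 0.3], [0.7, -1.5], [-0.4, -0.7], [-0.3, -0.7], [0.8, -0.1], [-1.3, 0.5]]
```

View pics/ov2.png

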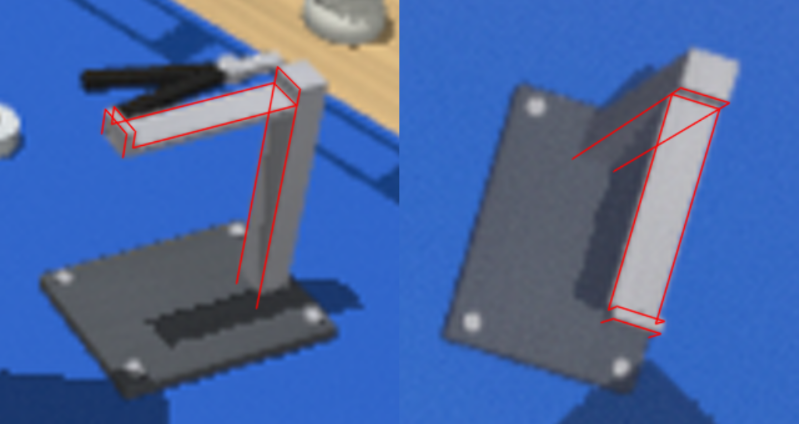

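Poses fit to under about 1 px for the frames: large (0.5035, 0.264), small (0.449, 0.269), plate (0.559, 0.261), yaw about -4.3°. The slots are 55 mm apart, as stated. Hook is at (0.581, -0.206), yaw about -17°. Now moving over the large frame.

>>> {"fn": "drive_tool", "kwargs": {"deltas": [[0.4,1.8,1,0,0,-0.01],[1.2,5.2,2,0,0,-0.03],[2,8.7,3,0,0,-0.05],[2.8,12.2,4,0,0,-0.07],[3.6,15.7,5,0,0,-0.09],[4.4,19.2,5,0,0,-0.11],[5.2,22.7,5,0,0,-0.13],[6,26,5,0,0,-0.15]], "claw": 0.62}}

```text
time_s: 1.17
tcp_pos: [0.3632, -0.3414, 0.277]
eef_rot: [-90.0, -0.1, 18.0]
contact_force: [0.6, 0.2, 0.5]
gripper_width: 0.0546
```

>>> {"fn": "drive_tool", "kwargs": {"deltas": [[0.8,3.5,0,0,0,-0.025],[1.6,7,0,0,0,-0.05],[2.4,10.5,0,0,0,-0.075],[3.2,14,0,0,0,-0.1],[4,17.5,0,0,0,-0.125],[4.8,21,0,0,0,-0.15],[5.6,24.5,0,0,0,-0.175],[6.5,28,0,0,0,-0.2]]}}

```text
time_s: 1.83
tcp_pos: [0.428, -0.0613, 0.2771]
eef_rot: [-90.0, -0.1, 6.6]
contact_force: [0.6, -0.5, -0.5]
gripper_width: 0.0546
```

>>> {"fn": "drive_tool", "kwargs": {"deltas": [[0.8,3.5,0,0,0,-0.025],[1.6,7,0,0,0,-0.05],[2.4,10.5,0,0,0,-0.075],[3.2,14,0,0,0,-0.1],[4,17.5,0,0,0,-0.125],[4.8,21,0,0,0,-0.15],[5.6,24.5,-1,0,0,-0.175],[6.5,28,-2,0,0,-0.191]]}}

```text
time_s: 2.5
tcp_pos: [0.4934, 0.2191, 0.2572]
eef_rot: [-89.9, -0.1, -4.4]
contact_force: [0.2, -0.0, -0.2]
gripper_width: 0.054
```

>>> {"fn": "drive_tool", "kwargs": {"deltas": [[0.4,1.5,-0.5,0,0,0],[0.8,3,-1,0,0,0],[1,4.5,-2,0,0,0],[1,4.5,-3.5,0,0,0],[1,4.5,-5,0,0,0],[1,4.5,-6.5,0,0,0],[1,4.5,-8,0,0,0],[1,4.5,-8,0,0,0]]}}

```text
time_s: 3.17
tcp_pos: [0.5017, 0.2605, 0.1735]
eef_rot: [-90.2, 0.2, -4.4]
contact_force: [-0.5, -1.2, -0.6]
gripper_width: 0.0545
```

```bash
cat > look.py <<'E'
import sys; from h import *
# look.py tag x0 y0 x1 y1 (side) x0 y0 x1 y1 (top)
t=sys.argv[1]; v=list(map(int,sys.argv[2:10])); o=[]
for n,b in (("side",v[:4]),("top",v[4:])):
    im=imaging.capture(n)[:,:,::-1]; cv2.imwrite(f"pics/{t}_{n}.png",im)
    c=im[b[1]:b[3],b[0]:b[2]]; o.append(cv2.resize(c,(int(450*c.shape[1]/c.shape[0]),450),interpolation=2))
o=np.hstack(o); s=min(1,800/o.shape[1]); cv2.imwrite(f"pics/{t}.png",cv2.resize(o,None,fx=s,fy=s,interpolation=cv2.INTER_AREA))
s=r.get_state(); print(s["time_s"],s["tcp_pos"].round(4),s["eef_rot"].round(2),s["contact_force"].round(1),s["gripper_width"])
E
python3 look.py g1 260 120 380 230 215 110 325 220
```

```text
3.2667 [0.5032 0.2614 0.1766] [-9.004e+01  2.000e-02 -4.330e+00] [0.9 0.7 0.2] 0.054155462403834786
```

View pics/g1.png

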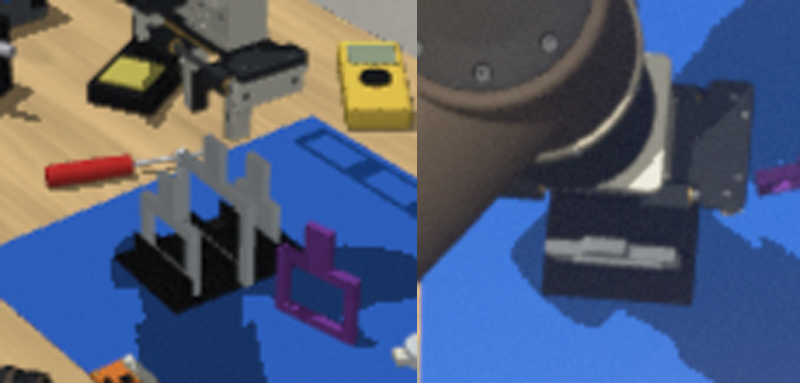

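```bash
python3 -c "
from h import *
for y in (-.027,0,.027): print(proj('side',[.5032+.075*y,.2614+y,.1766]))
print(proj('side',[.5035,.2643,.148]))"
```

```text
[326.41735898 156.56820285]
[321.94999304 153.24383339]
[317.58018108 149.99205827]
[321.42343093 159.94569706]
```

The picture shows the open fingers right above the large tab: tips at side px (315,149) and (328,157), tab top at (321,160). Descending and gripping.

>>> {"fn": "drive_tool", "kwargs": {"deltas": [[0,0.2,-1,0,0,0],[0,0.2,-2,0,0,0],[0,0.2,-3.2,0,0,0],[0,0.2,-4.4,0,0,0],[0,0.2,-5.4,0,0,0],[0,0.2,-6.2,0,0,0],[0,0.2,-6.3,0,0,0],[0,0.2,-6.3,0,0,0]]}}

```text
time_s: 3.93
tcp_pos: [0.503, 0.2637, 0.113]
eef_rot: [-90.0, 0.0, -4.3]
contact_force: [-0.7, -0.6, 0.3]
gripper_width: 0.0543
```

>>> {"fn": "drive_tool", "kwargs": {"deltas": [[0,0,0,0,0,0],[0,0,0,0,0,0],[0,0,0,0,0,0],[0,0,0,0,0,0],[0,0,0,0,0,0],[0,0,0,0,0,0],[0,0,0,0,0,0],[0,0,0,0,0,0]], "claw": 0.2, "squeeze": 25}}

```text
time_s: 4.6
tcp_pos: [0.5032, 0.2641, 0.1137]
eef_rot: [-90.0, -0.0, -4.3]
contact_force: [-1.0, 1.1, 0.8]
gripper_width: 0.0299
```

>>> {"fn": "drive_tool", "kwargs": {"deltas": [[0,0,0.5,0,0,0],[0,0,1.5,0,0,0],[0,0,3,0,0,0],[0,0,4.5,0,0,0],[0,0,6,0,0,0],[0,0,7.5,0,0,0],[0,0,8.5,0,0,0],[0,0,9,0,0,0]]}}

```text
time_s: 5.27
tcp_pos: [0.5036, 0.2642, 0.2057]
eef_rot: [-89.9, -0.1, -4.3]
contact_force: [0.5, -0.7, -1.9]
gripper_width: 0.0298
```

>>> {"fn": "drive_tool", "kwargs": {"deltas": [[0,0,1,0,0,0],[0,0,2,0,0,0],[0,0,3,0,0,0],[0,0,4,0,0,0],[0,0,5,0,0,0],[0,0,5,0,0,0],[0,0,5,0,0,0],[0,0,5,0,0,0]]}}

```text
time_s: 5.93
tcp_pos: [0.5029, 0.2638, 0.2531]
eef_rot: [-90.0, 0.0, -4.3]
contact_force: [-0.4, 0.4, -1.2]
gripper_width: 0.0299
```

```bash
python3 look.py g2 260 60 400 230 215 90 325 220
```

```text
6.0333 [0.5028 0.2637 0.2528] [-9.005e+01  5.000e-02 -4.310e+00] [ 0.3  1.2 -2.2] 0.029625055123484626
```

View pics/g2.png

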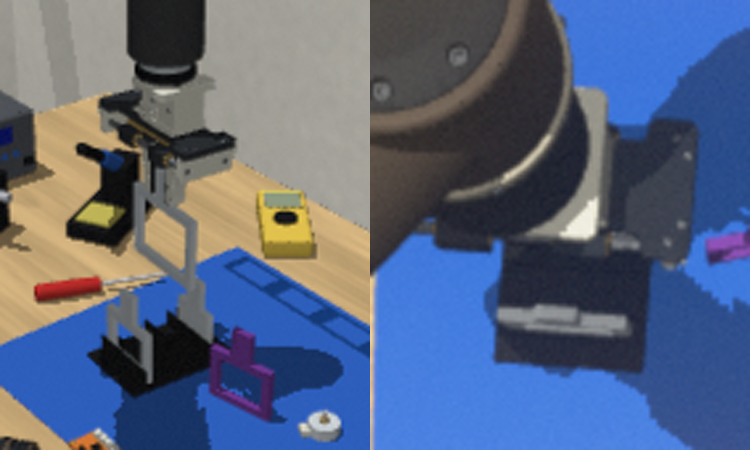

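Large frame is lifted clean (side px ~(322,150)), with the small frame and plate still in the rack. Carrying it to just in front of the lip.

>>> {"fn": "drive_tool", "kwargs": {"deltas": [[-0.2,-1,0,0,0,-0.005],[-0.7,-3.5,0,0,0,-0.02],[-1.3,-6.3,0,0,0,-0.034],[-1.9,-9.1,0,0,0,-0.05],[-2.5,-12,0,0,0,-0.066],[-3.2,-15,0,0,0,-0.082],[-3.8,-18,0,0,0,-0.097],[-4.4,-21,0,0,0,-0.112]]}}

```text
time_s: 6.7
tcp_pos: [0.4581, 0.0521, 0.2533]
eef_rot: [-90.0, 0.0, -10.8]
contact_force: [-0.2, -0.3, -1.6]
gripper_width: 0.0294
```

>>> {"fn": "drive_tool", "kwargs": {"deltas": [[-0.6,-3,0,0,0,-0.016],[-1.2,-6,0,0,0,-0.032],[-1.9,-9,0,0,0,-0.048],[-2.5,-12,0,0,0,-0.064],[-3.2,-15,-1,0,0,-0.08],[-3.8,-18,-2,0,0,-0.095],[-4.3,-20,-3,0,0,-0.105],[-4.5,-21,-4,0,0,-0.11]]}}

```text
time_s: 7.37
tcp_pos: [0.4126, -0.1582, 0.2129]
eef_rot: [-90.0, 0.0, -17.2]
contact_force: [-0.5, 1.2, -1.6]
gripper_width: 0.0299
```

```bash
python3 look.py g3 350 120 490 290 380 100 500 220
```

```text
7.4667 [ 0.4122 -0.1573  0.2117] [-90.04   0.19 -17.2 ] [-0.2 -0.  -2. ] 0.029842819335178426
```

View pics/g3.png

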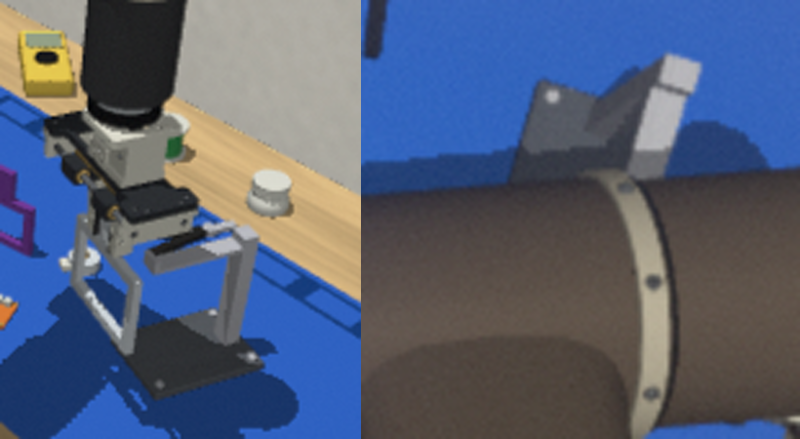

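The large frame hangs upright before the lip at side px ~(388,220), window facing the arm. Sliding it over the arm.

>>> {"fn": "drive_tool", "kwargs": {"deltas": [[0.4,-0.1,0,0,0,0],[1.2,-0.3,0,0,0,0],[2.1,-0.6,0,0,0,0],[3.0,-0.9,0,0,0,0],[4,-1.1,0,0,0,0],[5,-1.4,0,0,0,0],[6,-1.7,0,0,0,0],[6.7,-1.9,0,0,0,0]]}}

```text
time_s: 8.13
tcp_pos: [0.4827, -0.1753, 0.2133]
eef_rot: [-90.0, 0.0, -17.0]
contact_force: [-0.3, 0.4, -2.4]
gripper_width: 0.0298
```

>>> {"fn": "drive_tool", "kwargs": {"deltas": [[0.9,-0.3,0,0,0,0],[1.8,-0.5,0,0,0,0],[2.8,-0.8,0,0,0,0],[3.8,-1.1,0,0,0,0],[4.8,-1.4,0,0,0,0],[5.8,-1.7,0,0,0,0],[6.6,-1.9,0,0,0,0],[6.8,-1.9,0,0,0,0]]}}

```text
time_s: 8.8
tcp_pos: [0.5505, -0.1945, 0.2132]
eef_rot: [-90.0, 0.0, -17.0]
contact_force: [-0.4, 0.2, -2.5]
gripper_width: 0.0293
```

```bash
python3 look.py g4 350 120 490 290 380 100 500 220
```

```text
8.9 [ 0.5494 -0.1941  0.2132] [-9.000e+01  4.000e-02 -1.705e+01] [-1.2  0.2 -2. ] 0.030048733302124278
```

View pics/g4.png

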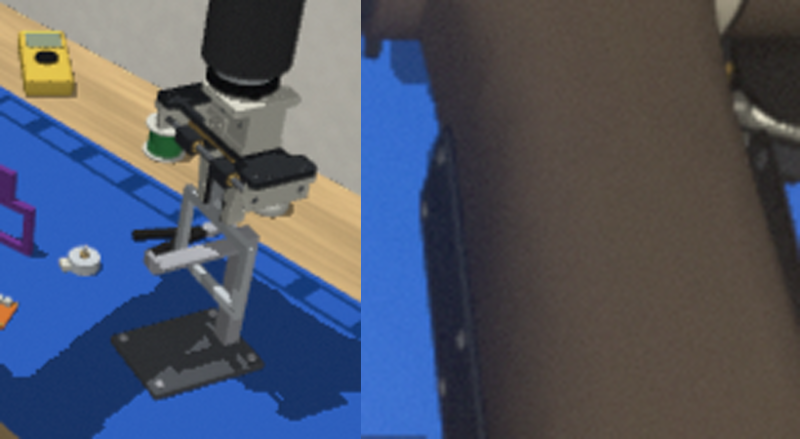

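The arm passes through the window (lip in front at side px (410,222)). Lowering now.

>>> {"fn": "drive_tool", "kwargs": {"deltas": [[0,0,-0.4,0,0,0],[0,0,-0.9,0,0,0],[0,0,-1.4,0,0,0],[0,0,-1.9,0,0,0],[0,0,-2.4,0,0,0],[0,0,-2.8,0,0,0],[0,0,-3.1,0,0,0],[0,0,-3.2,0,0,0]]}}

```text
time_s: 9.57
tcp_pos: [0.5489, -0.194, 0.1809]
eef_rot: [-90.0, 0.0, -17.0]
contact_force: [0.2, -0.2, -2.7]
gripper_width: 0.0302
```

>>> {"fn": "drive_tool", "kwargs": {"deltas": [[0,0,-0.05,0,0,0],[0,0,-0.1,0,0,0],[0,0,-0.15,0,0,0],[0,0,-0.2,0,0,0],[0,0,-0.2,0,0,0],[0,0,-0.2,0,0,0],[0,0,-0.2,0,0,0],[0,0,-0.2,0,0,0]]}}

```text
time_s: 10.23
tcp_pos: [0.5492, -0.1941, 0.1796]
eef_rot: [-90.0, -0.0, -17.0]
contact_force: [-0.4, -0.2, -1.9]
gripper_width: 0.0301
```

>>> {"fn": "drive_tool", "kwargs": {"deltas": [[0,0,-0.05,0,0,0],[0,0,-0.1,0,0,0],[0,0,-0.15,0,0,0],[0,0,-0.15,0,0,0],[0,0,-0.15,0,0,0],[0,0,-0.15,0,0,0],[0,0,-0.15,0,0,0],[0,0,-0.15,0,0,0]]}}

```text
time_s: 10.9
tcp_pos: [0.5493, -0.1941, 0.1794]
eef_rot: [-90.0, -0.1, -17.0]
contact_force: [-2.0, 2.4, 7.5]
gripper_width: 0.0303
```

```bash
python3 look.py g5 370 130 470 250 380 100 500 220
```

```text
11.0 [ 0.5493 -0.1941  0.1794] [-9.000e+01 -7.000e-02 -1.701e+01] [-3.7  1.8  7.9] 0.029990557846339628
```

View pics/g5.png

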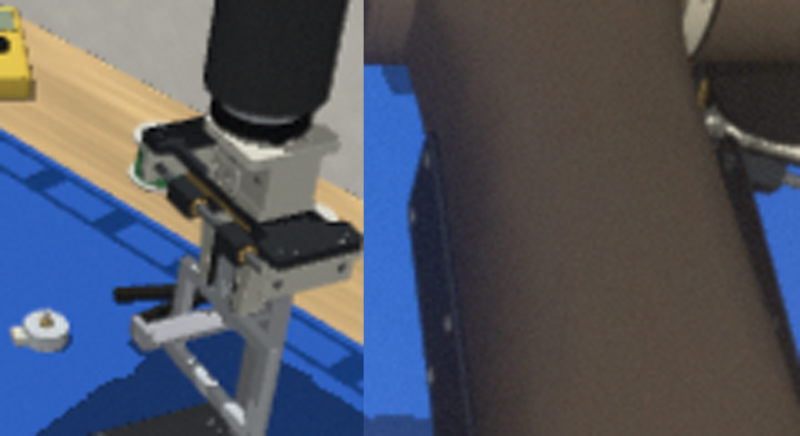

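The frame bears on the arm: about 10 N push, tab point at 0.197 m as expected. Easing off, opening, waiting and rising.

>>> {"fn": "drive_tool", "kwargs": {"deltas": [[0,0,0.1,0,0,0],[0,0,0.1,0,0,0],[0,0,0.1,0,0,0],[0,0,0.1,0,0,0],[0,0,0.1,0,0,0],[0,0,0.1,0,0,0],[0,0,0.1,0,0,0],[0,0,0.1,0,0,0]]}}

```text
time_s: 11.67
tcp_pos: [0.5494, -0.1941, 0.1794]
eef_rot: [-90.0, -0.0, -17.0]
contact_force: [-2.1, 1.6, 5.0]
gripper_width: 0.03
```

>>> {"fn": "drive_tool", "kwargs": {"deltas": [[0,0,0,0,0,0],[0,0,0,0,0,0],[0,0,0,0,0,0],[0,0,0,0,0,0],[0,0,0,0,0,0],[0,0,0,0,0,0],[0,0,0,0,0,0],[0,0,0,0,0,0]], "claw": 0.62}}

```text
time_s: 12.33
tcp_pos: [0.5491, -0.1941, 0.179]
eef_rot: [-90.0, 0.0, -17.0]
contact_force: [0.2, -0.7, -0.2]
gripper_width: 0.054
```

>>> {"fn": "drive_tool", "kwargs": {"deltas": [[0,0,0.4,0,0,0],[0,0,1.2,0,0,0],[0,0,2.2,0,0,0],[0,0,3.4,0,0,0],[0,0,5,0,0,0],[0,0,6.8,0,0,0],[0,0,8.5,0,0,0],[0,0,9.5,0,0,0]]}}

```text
time_s: 13.0
tcp_pos: [0.5499, -0.1943, 0.2774]
eef_rot: [-90.0, -0.2, -17.0]
contact_force: [0.3, 0.2, 0.1]
gripper_width: 0.0544
```

```bash
python3 look.py g6 370 130 470 250 380 100 500 220
```

```text
13.1 [ 0.5502 -0.1943  0.2769] [-89.96  -0.25 -17.02] [-0.3  0.2 -0. ] 0.05427408415368381
```

View pics/g6.png

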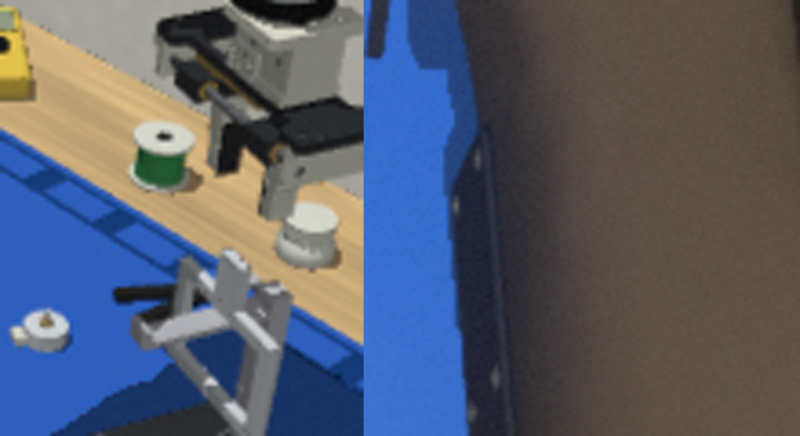

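Large frame hangs released and upright on the arm (tab at side px ~(434,205)). Back to the rack for the small frame.

>>> {"fn": "drive_tool", "kwargs": {"deltas": [[-0.3,1.5,0,0,0,0.007],[-1,4.5,0,0,0,0.02],[-1.7,7.7,0,0,0,0.035],[-2.4,11,0,0,0,0.05],[-3.1,14.2,0,0,0,0.065],[-3.8,17.5,0,0,0,0.08],[-4.5,20.8,0,0,0,0.095],[-5.2,24,0,0,0,0.11]]}}

```text
time_s: 13.77
tcp_pos: [0.4961, 0.0473, 0.2734]
eef_rot: [-90.0, 0.0, -10.7]
contact_force: [1.7, -0.1, 0.1]
gripper_width: 0.0542
```

>>> {"fn": "drive_tool", "kwargs": {"deltas": [[-0.7,3.2,0,0,0,0.016],[-1.4,6.5,0,0,0,0.032],[-2.1,9.8,0,0,0,0.048],[-2.8,13,0,0,0,0.064],[-3.4,16.2,-1.5,0,0,0.08],[-4,19,-3,0,0,0.095],[-4.6,21.3,-4.5,0,0,0.105],[-4.8,22.3,-6,0,0,0.11]]}}

```text
time_s: 14.43
tcp_pos: [0.4481, 0.2712, 0.2127]
eef_rot: [-90.0, 0.0, -4.3]
contact_force: [0.4, 0.0, -0.3]
gripper_width: 0.0543
```

```bash
python3 look.py g7 250 120 370 230 215 90 325 220; python3 -c "
import cv2;im=cv2.imread('pics/g7_top.png')[90:220,390:500];cv2.imwrite('pics/g7h.png',cv2.resize(im,None,fx=5,fy=5,interpolation=2))"
```

```text
14.5333 [0.4472 0.2693 0.2108] [-90.23   0.22  -4.31] [ 0.1 -0.1  0.6] 0.05408220696375122
```

View pics/g7.png

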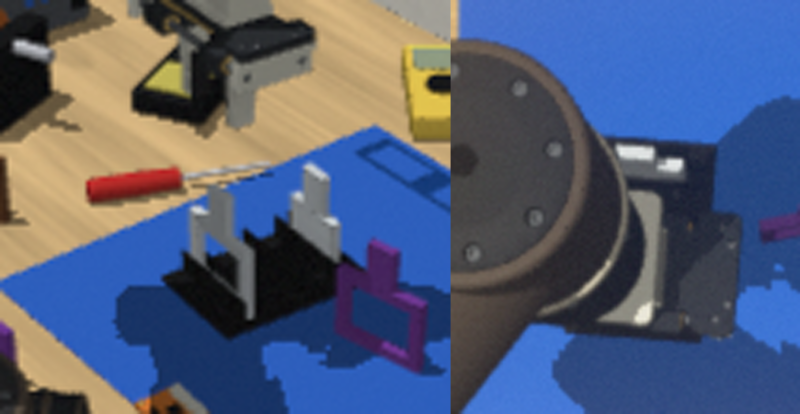

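View pics/g7h.png

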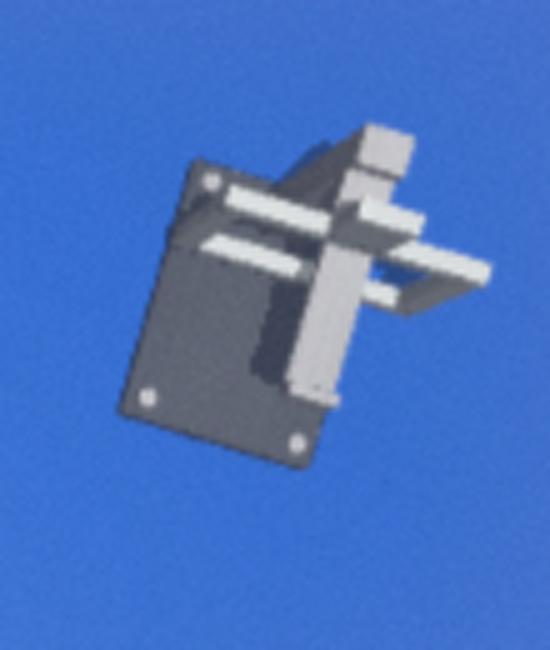

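Top view: large frame sits square on the arm, near the post, centred. Gripper is above the small frame at (0.449, 0.269). Descending.

>>> {"fn": "drive_tool", "kwargs": {"deltas": [[0,0,-1,0,0,0],[0,0,-2.5,0,0,0],[0,0,-4,0,0,0],[0,0,-5.2,0,0,0],[0,0,-6.3,0,0,0],[0,0,-7,0,0,0],[0,0,-7.4,0,0,0],[0,0,-7.4,0,0,0]]}}

```text
time_s: 15.2
tcp_pos: [0.4492, 0.2682, 0.1396]
eef_rot: [-90.0, 0.0, -4.5]
contact_force: [0.1, -0.5, 0.1]
gripper_width: 0.0542
```

```bash
python3 look.py g8 250 120 370 230 215 90 325 220
```

```text
15.3 [0.4495 0.2689 0.1406] [-8.997e+01 -3.000e-02 -4.440e+00] [ 0.5 -0.   0.6] 0.0542771985388427
```

View pics/g8.png

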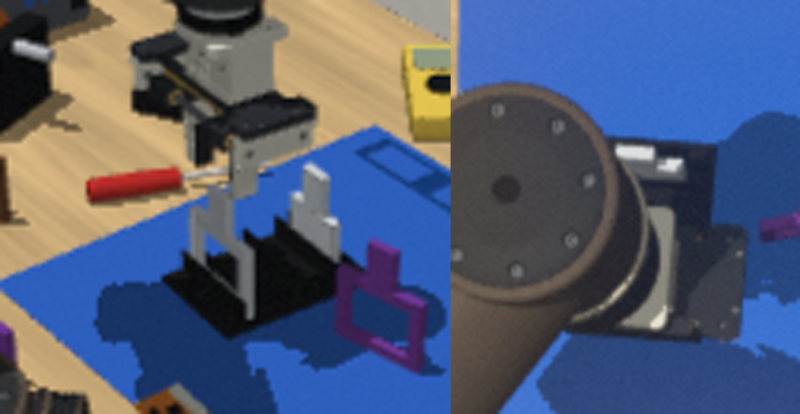

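Fingers straddle the small tab: tips at side px (304,163) and (315,171), tab at (309,172). Descending 5.1 cm and gripping.

>>> {"fn": "drive_tool", "kwargs": {"deltas": [[0,0,-0.8,0,0,0],[0,0,-1.8,0,0,0],[0,0,-2.8,0,0,0],[0,0,-3.7,0,0,0],[0,0,-4.5,0,0,0],[0,0,-5,0,0,0],[0,0,-5.1,0,0,0],[0,0,-5.1,0,0,0]]}}

```text
time_s: 15.97
tcp_pos: [0.449, 0.2688, 0.0885]
eef_rot: [-90.1, 0.0, -4.4]
contact_force: [-0.3, 0.3, -0.6]
gripper_width: 0.0545
```

>>> {"fn": "drive_tool", "kwargs": {"deltas": [[0,0,0,0,0,0],[0,0,0,0,0,0],[0,0,0,0,0,0],[0,0,0,0,0,0],[0,0,0,0,0,0],[0,0,0,0,0,0],[0,0,0,0,0,0],[0,0,0,0,0,0]], "claw": 0.2, "squeeze": 25}}

```text
time_s: 16.63
tcp_pos: [0.4491, 0.2689, 0.0891]
eef_rot: [-90.0, 0.0, -4.4]
contact_force: [0.3, -0.9, 0.8]
gripper_width: 0.0295
```

>>> {"fn": "drive_tool", "kwargs": {"deltas": [[0,0,0.5,0,0,0],[0,0,1.5,0,0,0],[0,0,3,0,0,0],[0,0,4.5,0,0,0],[0,0,6,0,0,0],[0,0,7.5,0,0,0],[0,0,9,0,0,0],[0,0,10.5,0,0,0]]}}

```text
time_s: 17.3
tcp_pos: [0.4491, 0.2688, 0.1959]
eef_rot: [-90.0, -0.0, -4.4]
contact_force: [0.7, 0.2, -2.4]
gripper_width: 0.0297
```

>>> {"fn": "drive_tool", "kwargs": {"deltas": [[0,0,1.5,0,0,0],[0,0,3,0,0,0],[0,0,4,0,0,0],[0,0,4.5,0,0,0],[0,0,4.5,0,0,0],[0,0,4.5,0,0,0],[0,0,4.5,0,0,0],[0,0,4.5,0,0,0]]}}

```text
time_s: 17.97
tcp_pos: [0.4488, 0.2686, 0.2381]
eef_rot: [-90.1, 0.1, -4.4]
contact_force: [0.2, 0.4, -1.1]
gripper_width: 0.0297
```

```bash
python3 look.py g9 250 80 370 230 215 90 325 220
```

```text
18.0667 [0.4489 0.2687 0.2383] [-9.006e+01  5.000e-02 -4.430e+00] [-0.   0.1 -0.8] 0.02944592025494081
```

View pics/g9.png

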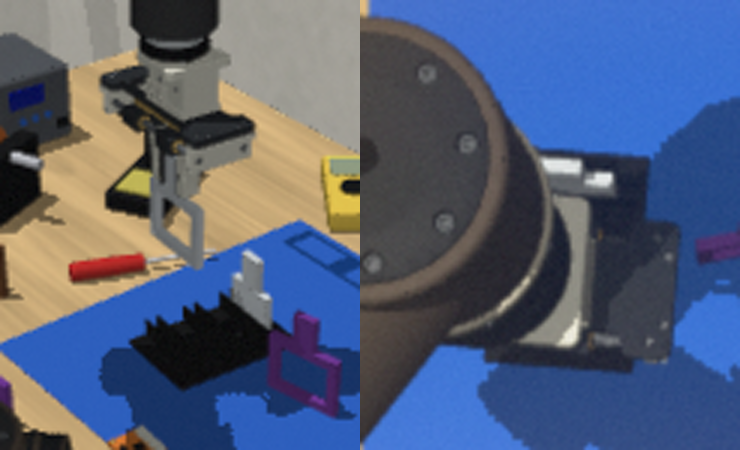

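Small frame lifted; only the plate remains in the rack (side px (333,178)). Carrying it to in front of the lip.

>>> {"fn": "drive_tool", "kwargs": {"deltas": [[-0.1,-1,0,0,0,-0.005],[-0.3,-3.5,0,0,0,-0.018],[-0.5,-6.3,0,0,0,-0.033],[-0.8,-9.2,0,0,0,-0.048],[-1,-12.2,0,0,0,-0.063],[-1.3,-15.2,0,0,0,-0.08],[-1.5,-18.2,0,0,0,-0.095],[-1.8,-21.2,0,0,0,-0.11]]}}

```text
time_s: 18.73
tcp_pos: [0.4305, 0.0552, 0.239]
eef_rot: [-90.0, -0.0, -10.8]
contact_force: [-0.3, -0.5, -1.1]
gripper_width: 0.03
```

>>> {"fn": "drive_tool", "kwargs": {"deltas": [[-0.3,-3,0,0,0,-0.015],[-0.5,-6,0,0,0,-0.03],[-0.8,-9,-0.5,0,0,-0.046],[-1,-12,-1,0,0,-0.062],[-1.3,-15,-1.5,0,0,-0.078],[-1.6,-18,-2,0,0,-0.094],[-1.7,-20.2,-2.5,0,0,-0.105],[-1.8,-21.2,-3,0,0,-0.11]]}}

```text
time_s: 19.4
tcp_pos: [0.4122, -0.1574, 0.2087]
eef_rot: [-90.0, 0.0, -17.2]
contact_force: [-0.1, -0.4, -1.3]
gripper_width: 0.0297
```

```bash
python3 look.py g10 350 120 490 290 380 100 500 220
```

```text
19.5 [ 0.4119 -0.1564  0.208 ] [-90.03   0.11 -17.21] [ 0.8  0.1 -1. ] 0.030078474503904006
```

View pics/g10.png

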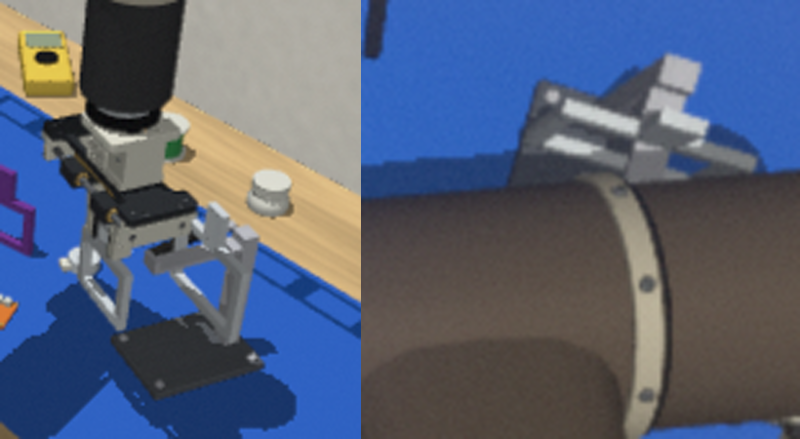

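The small frame's window faces the arm before the lip (side px ~(386,215)), with the large one hanging behind. Sliding in 9 cm.

>>> {"fn": "drive_tool", "kwargs": {"deltas": [[0.4,-0.1,0,0,0,0],[1.2,-0.3,0,0,0,0],[2.1,-0.5,0,0,0,0],[3.0,-0.8,0,0,0,0],[3.8,-1,0,0,0,0],[4.4,-1.2,0,0,0,0],[4.5,-1.25,0,0,0,0],[4.5,-1.25,0,0,0,0]]}}

```text
time_s: 20.17
tcp_pos: [0.4585, -0.1676, 0.2087]
eef_rot: [-90.0, 0.0, -17.0]
contact_force: [-0.7, -0.5, -1.1]
gripper_width: 0.03
```

>>> {"fn": "drive_tool", "kwargs": {"deltas": [[0.4,-0.1,0,0,0,0],[1.2,-0.3,0,0,0,0],[2.1,-0.5,0,0,0,0],[3.0,-0.8,0,0,0,0],[3.8,-1,0,0,0,0],[4.4,-1.2,0,0,0,0],[4.5,-1.25,0,0,0,0],[4.5,-1.25,0,0,0,0]]}}

```text
time_s: 20.83
tcp_pos: [0.5034, -0.1803, 0.2086]
eef_rot: [-90.0, 0.0, -17.1]
contact_force: [-0.0, -0.3, -0.6]
gripper_width: 0.0296
```

```bash
python3 look.py g11 370 140 470 260 380 100 500 220
```

```text
20.9333 [ 0.5028 -0.1801  0.2089] [-9.000e+01  3.000e-02 -1.704e+01] [-0.3 -0.5 -0.5] 0.029735188334358502
```

View pics/g11.png

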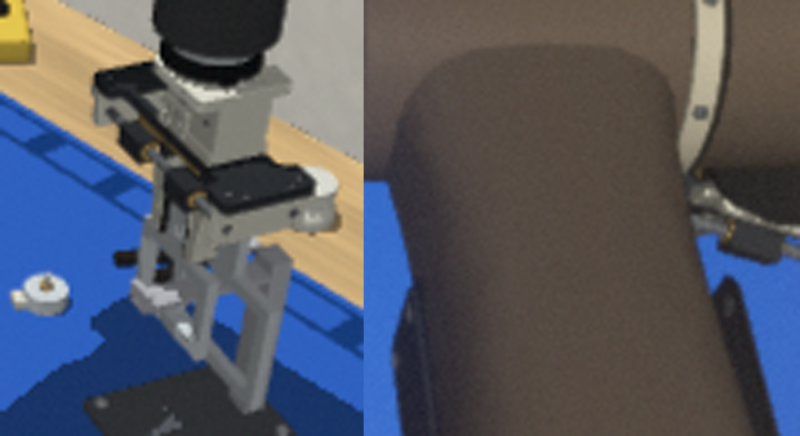

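The lip shows in front of the small frame (side px (411,221)) and the window is over the arm. Lowering.

>>> {"fn": "drive_tool", "kwargs": {"deltas": [[0,0,-0.4,0,0,0],[0,0,-0.9,0,0,0],[0,0,-1.4,0,0,0],[0,0,-1.9,0,0,0],[0,0,-2.3,0,0,0],[0,0,-2.6,0,0,0],[0,0,-2.8,0,0,0],[0,0,-2.8,0,0,0]]}}

```text
time_s: 21.6
tcp_pos: [0.5029, -0.18, 0.1805]
eef_rot: [-90.0, 0.0, -17.0]
contact_force: [-0.7, 0.8, -1.3]
gripper_width: 0.0298
```

>>> {"fn": "drive_tool", "kwargs": {"deltas": [[0,0,-0.05,0,0,0],[0,0,-0.1,0,0,0],[0,0,-0.15,0,0,0],[0,0,-0.2,0,0,0],[0,0,-0.2,0,0,0],[0,0,-0.2,0,0,0],[0,0,-0.2,0,0,0],[0,0,-0.2,0,0,0]]}}

```text
time_s: 22.27
tcp_pos: [0.5032, -0.1801, 0.1791]
eef_rot: [-90.0, -0.0, -17.0]
contact_force: [-0.1, -0.0, -0.5]
gripper_width: 0.0298
```

>>> {"fn": "drive_tool", "kwargs": {"deltas": [[0,0,-0.05,0,0,0],[0,0,-0.05,0,0,0],[0,0,-0.1,0,0,0],[0,0,-0.1,0,0,0],[0,0,-0.1,0,0,0],[0,0,-0.1,0,0,0],[0,0,-0.1,0,0,0],[0,0,-0.1,0,0,0]]}}

```text
time_s: 22.93
tcp_pos: [0.5033, -0.1801, 0.1788]
eef_rot: [-90.0, -0.0, -17.0]
contact_force: [-3.2, 1.5, 5.1]
gripper_width: 0.0295
```

Contact at 5 N, at the expected height. Release and rise.

>>> {"fn": "drive_tool", "kwargs": {"deltas": [[0,0,0.05,0,0,0],[0,0,0.05,0,0,0],[0,0,0.05,0,0,0],[0,0,0.05,0,0,0],[0,0,0.05,0,0,0],[0,0,0.05,0,0,0],[0,0,0.05,0,0,0],[0,0,0.05,0,0,0]], "claw": 0.62}}

```text
time_s: 23.6
tcp_pos: [0.5031, -0.1801, 0.1785]
eef_rot: [-90.0, 0.0, -17.0]
contact_force: [-0.3, -0.5, -0.5]
gripper_width: 0.0545
```

>>> {"fn": "drive_tool", "kwargs": {"deltas": [[0,0,0.4,0,0,0],[0,0,1.2,0,0,0],[0,0,2.2,0,0,0],[0,0,3.4,0,0,0],[0,0,5,0,0,0],[0,0,6.8,0,0,0],[0,0,8.5,0,0,0],[0,0,9.5,0,0,0]]}}

```text
time_s: 24.27
tcp_pos: [0.504, -0.1803, 0.2768]
eef_rot: [-90.0, -0.2, -17.0]
contact_force: [-0.1, 0.5, 0.7]
gripper_width: 0.0545
```

>>> {"fn": "drive_tool", "kwargs": {"deltas": [[-0.2,1.5,0,0,0,0],[-0.5,4.5,0,0,0,0],[-0.9,7.5,0,0,0,0],[-1.4,10.5,0,0,0,0],[-1.8,13.5,0,0,0,0],[-2.2,16.5,0,0,0,0],[-2.6,19,0,0,0,0],[-3,21,0,0,0,0]]}}

```text
time_s: 24.93
tcp_pos: [0.4728, 0.0317, 0.2743]
eef_rot: [-90.0, -0.0, -17.0]
contact_force: [0.3, -0.5, -0.7]
gripper_width: 0.0542
```

```bash
python3 look.py g12 370 140 470 260 380 100 500 220; python3 - <<'E'
from h import *
np.set_printoptions(precision=4,suppress=True)
h=np.array([.581,-.206]);a=np.radians(-17);R=np.array([[np.cos(a),np.sin(a)],[-np.sin(a),np.cos(a)]])
for l in ("frame_large_tab","frame_small_tab","plate_solid_tab","hook_back"):
    q={n:[(round(d["score"],2),d["position"]) for d in imaging.landmark_of(n,l)] for n in ("side","top")}
    print(l,{n:[(s,np.round(p,1).tolist()) for s,p in v] for n,v in q.items()})
    for n in q:
        for s,p in q[n][:3]:
            z={"frame_large_tab":.197,"frame_small_tab":.197,"plate_solid_tab":.091,"hook_back":.16}[l]
            X=atz(n,p,z); print("  ",n,X[:2],"hook",R@(X[:2]-h))
E
```

```text
25.0333 [0.4728 0.0321 0.2743] [-8.994e+01 -4.000e-02 -1.687e+01] [-0.3  0.2 -0.8] 0.0547302765139129
frame_large_tab {'side': [(0.55, [437.1, 203.0])], 'top': [(0.71, [462.6, 133.7])]}
   side [ 0.5663 -0.194 ] hook [-0.0176  0.0072]
   top [ 0.5506 -0.1893] hook [-0.034   0.0071]
frame_small_tab {'side': [(0.87, [238.0, 155.3]), (0.74, [351.7, 190.7]), (0.67, [415.7, 210.1]), (0.59, [245.9, 195.8])], 'top': [(0.78, [459.2, 150.9]), (0.77, [151.8, 219.7]), (0.65, [253.5, 277.7])]}
   side [0.2505 0.3966] hook [-0.4923  0.4796]
   side [0.4123 0.0059] hook [-0.2232  0.1533]
   side [ 0.4914 -0.1787] hook [-0.0936 -0.0001]
   top [ 0.5103 -0.1806] hook [-0.075   0.0036]
   top [0.3505 0.527 ] hook [-0.4348  0.6336]
   top [0.2189 0.2936] hook [-0.4923  0.3719]
plate_solid_tab {'side': [(0.56, [335.0, 167.7])], 'top': [(0.5, [270.9, 138.8])]}
   side [0.5679 0.2646] hook [-0.1501  0.4462]
   top [0.5582 0.2674] hook [-0.1602  0.446 ]
hook_back {'side': [(0.66, [441.9, 212.6])], 'top': []}
   side [ 0.5837 -0.2045] hook [0.0022 0.0022]
```

View pics/g12.png

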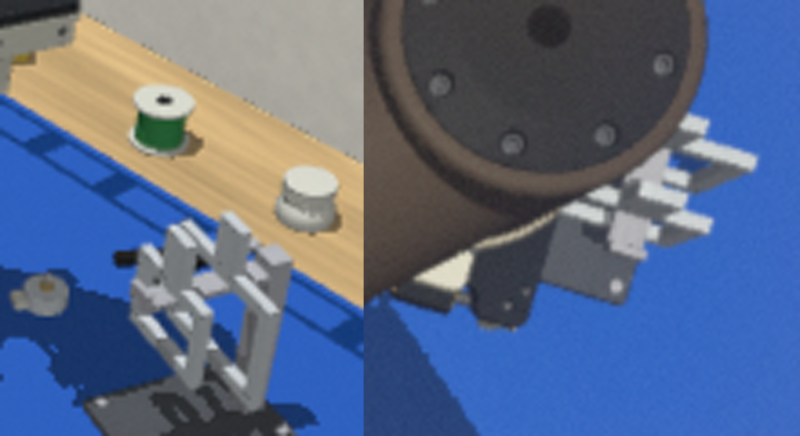

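Both frames hang square between lip and post: tabs at side px ~(437,203) and (416,210), top px ~(463,134) and (459,151). The lip is in front, the gripper is clear and the plate hasn't moved. Handing in.

```bash
python3 -c "
from plant import r
print(r.close_job()); print(r.get_state()['time_s'])"
```

```text
the job is handed in; nothing more can be done
None
the job is handed in; nothing more can be done
```

I hung the large frame on the hook arm towards the post, then the small frame in front of it nearer the lip, and handed the job in at about 25 s. No verdict is reported.

- **Placement:** in the hook frame the large frame is at about x −0.034 m and the small one at about −0.08 m. Both are within about 7 mm of centre. When gripped and resting on the arm, both had their tab point at about 0.197 m, as expected.
- **Last pictures:** both frames are upright, square to the arm and released, with the lip in front of them. The gripper is clear of everything. The plate is still in its slot, with its tab within about 2 pixels of where it started.
- **What disagreed:** the side-camera detections were 10–16 mm off the top camera and arm readings along the arm. For example, the side view put the large frame at x −0.018 m and the top view at −0.034 m. The same side-view offset appeared for the rack tabs, so I relied on the arm reading and the top view. All readings fall inside the limits. The network also reported the brown and purple look-alikes as the small frame; I ignored those.

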